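# Wedge the rocking fixture box steady

### The arm

A 6-joint arm with a two-finger parallel gripper is mounted at the origin on the work surface. World frame = base frame: x ahead of the robot, y to its left, z up, the work surface at z = 0. Lengths are in m, angles in rad, forces in N, time in s.
With the tool pointing down it reaches from about 0.375 to 0.9 m from the base axis. Payload 3.1 kg.
Tool frame: the origin (TCP) lies midway between the tips of the shut fingers; the grasp point (between the pads) lies 19 mm behind it; x points along the fingers, z is the direction in which the jaws open and shut, and the axes are right-handed (so a half turn about x gives the same grasp; the last joint's range is limited). The gripper opens to 85 mm and grips with 20 to 120 N. Pads are 22 mm wide; open, the fingers measure 114 mm over their backs; the gripper's body (76 mm by 85 mm) begins 54 mm behind the grasp point. The pads swing forward as they close: fully open they stand 13 mm farther back than shut.
Start: joints at [1.171, 0.527, 1.433, -0, 1.181, -0.178], TCP at [0.137, 0.61, 0.231] pointing down, gripper open.
Joint ranges: [-3.08, 3.08], [-0.75, 2.2], [0.22, 2.44], [-1.43, 4.57], [0, 2.65], [-2.85, 2.85]. Speed limits (rad/s): [2.79, 2.79, 3.14, 3.14, 3.14, 3.14].

### API

Orientations are given as a unit quaternion [x, y, z, w].
In Python, from station import telemetry, optics, manip gives the robot as it stands.
- The arm moves only by the tool step_arm, never from a script. Its argument "commands" is a list of rows, each a list of 4 numbers: the shift along the tool's x, y, z in m, then the turn about the tool's x in rad. A call has 1 to 8 rows; each row is the pose to reach, as a shift and turn from the pose measured when the call began, along the tool's axes at that moment; what a row does not reach only later rows make up. A row lasts 1/12 s, in which the tool goes at most 41.7 mm and 7.16 degrees, less where a joint would pass 70% of its speed; a pose out of reach is approached as far as the arm can. A call with a gripper value outside its range is refused whole. "jaw" is the finger opening in m, from 0 to 0.0854, set as the call begins (left out, the last holds). The fingers move at their own pace and stop on an object; "grip_force" is the grip in N (left out, the last holds). Time passes only in rows, so rows that repeat a pose let the fingers close. It gives the time, the measured TCP pose, the force and the opening at its end, in the units of the state.
- telemetry.sense(): the state, without advancing time (a new reading comes with each control period).
- optics.snapshot(name): name is "side" or "top" or "wrist"; returns the picture (384x512x3 uint8, red, green, blue); there is no depth.
- optics.camera_params(name): a dict with "mtx" (3x3 intrinsics, pixels), "origin" and "attitude" of the camera in the world. Camera axes: x right, y down, z forward; pixel columns grow to the right and rows downward; lengths in m; the calibration is good to about 2 mm. The wrist camera is an equidistant fisheye: a pixel r from the principal point sees the ray r / f radians off the axis. A picture is of the moment at which its call begins: read the wrist's pose just before it. camera_params takes no time and is no camera call; for the wrist camera it gives the pose at the moment of the call.
- manip.sign_off(): hands the job in, once; it reports no verdict.
The state is a dict: "t": time; "q": joint angles; "qd": joint speeds; "tau": joint torques, N m; "tcp_pos": TCP position; "tool_rot": TCP orientation; "force": force on the tool from outside, world axes, zero at the start; "ft_torque": the same for the moment, N m; "finger_gap": opening from 0.0 (shut) to 1.0 (fully open).
Only numpy, scipy, OpenCV 4.12 (cv2) and the standard library are available. Lean on these libraries where they do the work, as an engineer would, in place of code of your own. Each camera call takes 0.05 s, during which the arm holds its last target.

### The job

The grey fixture box on the bench rocks because one of its four feet is short. Press down on its loose corner with your fingertips and feel it rock, then push the thin end of the wooden wedge along the bench under the short foot until it is snug and the box stands level, and then press firmly on the same corner again to make sure that it no longer rocks. Only push and press: do not lift the wedge or the box, do not shove the box out of its place, leave the pin, the bin and the spanner alone, and finish with your hand clear.

Things in the scene. Friction and masses are not known exactly. Their poses are not given: they have to be found in the camera images.
- fixture: Loose grey steel box, 150 (x) x 200 (y) mm, about 5 kg, steel top plate 154 x 204 mm, top 80 mm above the bench, underside 30 mm. Origin: centre on plan, at bench level; at yaw 0 x points away from the robot, y to its left. Four round rubber feet (26 mm) at x = +-60, y = +-85 mm; the one at +x, -y (far from the robot, on its right) is 10 mm short.
- block (a point): Centre of the top of a dark steel block, 50 x 60 x 30 mm, bolted on the box's top at x = -45, y = +60 mm, the corner diagonally opposite the short foot. Its weight keeps the box level on the other three feet. Do not press here.
- loose_corner (a point): Where to press: point on the box's flat top, 80 mm above the bench, straight above the short foot, 17 mm in from both edges of the top plate. Pressed with some 3 to 6 N (a little more at first touch) it dips 10 mm (0.1 rad) until the short foot meets the bench; let go, it rocks back. With the wedge snug it does not dip.
- short_foot (a point): Lowest point of the short foot, 10 mm above the bench while the box is level. The foot's end is a ball of 13 mm radius. Moves with the box.
- wedge: Loose hardwood wedge, flat on the bench, 0.12 kg, 140 (x) x 60 (y) mm. Origin: centre of its underside. x points to the thin end: 4 mm thick at x = +70, rising evenly to 24 mm at the square back, x = -70 (10 mm at x = +28). Lies on the robot's right of the box, thin end roughly to the short foot. Slides with about 1 N; snug at 5 to 10 N of push; above some 15 N it shifts the box. Stays by friction.
- pin: Bystander: standing steel guide pin, 20 mm across with a 30 mm collar at its foot, 50 mm tall. Origin: centre of its underside. Leave it alone.
- bin: Bystander: open white plastic bin, 100 x 140 x 55 mm high. Origin: centre of its underside. Leave it alone.
- spanner: Bystander: steel spanner lying flat, 170 mm long. Leave it alone.
Mind the look-alikes: they are no part of the job. Of the things like the wedge, leave any that is blue, red or yellow; of the rest the smaller one is meant.

How it is judged:
By the outcome, as a careful person would: the job done as asked, in the order asked, and still so for the second after the job is handed in, with the robot touching nothing.
It also fails if it takes over 64 s, if anything falls off the work surface, if the arm or the gripper's body presses on something with over 40 N, if the wrist force passes 120 N, or if a joint passes its speed limit or range.

## Working session

There is one attempt and no reset: what is moved stays moved. The work goes in short steps, Python scripts to look and compute and a tool call to move; the robot and the scene stay as the last step left them, time stands still between calls to the robot, and variables do not carry over. Pictures are saved under pics/ and viewed, and the job is handed in when it is done.

Besides the shell and the picture viewer there is one more tool, called after "Request:" as a command line: name --pt "numbers of a row" for each row, then --argument value for the rest. step_arm: Moves the arm, as the interface text tells. Its arguments: {"type":"object","properties":{"commands":{"type":"array","items":{"type":"array","items":{"type":"number"}}},"jaw":{"type":"number"},"grip_force":{"type":"number"}},"required":["commands"]}

```bash
mkdir -p pics; ls
python3 - <<'E'
from station import telemetry, optics
import cv2
s=telemetry.sense(); print(s)
for n in ("top","side"):
    im=optics.snapshot(n); cv2.imwrite(f"pics/{n}0.png",im[:,:,::-1]); print(n,optics.camera_params(n))
E
```

```text
pics
{'t': 0.0, 'q': array([ 1.17050235e+00,  5.28468848e-01,  1.43390138e+00, -9.07816397e-06,
        1.18138566e+00, -1.78464560e-01]), 'qd': array([ 0.0004164 , -0.00018156,  0.00010572,  0.00060991, -0.00110624,
       -0.00068008]), 'tau': array([ 8.37214830e-04, -4.42352629e+01, -1.78027761e+01, -1.38029727e-04,
        8.31971382e-03,  1.05329795e-05]), 'tcp_pos': array([0.13717928, 0.60902981, 0.23033226]), 'tool_rot': array([-0.44195122,  0.5529415 ,  0.441218  ,  0.55159903]), 'force': array([-0.60373334, -0.63558458, -0.0057662 ]), 'ft_torque': array([-0.05918209, -0.00211801, -0.0384877 ]), 'finger_gap': 1.0016540108032448}
top {'mtx': array([[402.33261379,   0.        , 254.84453419],
       [  0.        , 402.33261379, 194.81903454],
       [  0.        ,   0.        ,   1.        ]]), 'origin': array([ 0.41974314, -0.06415288,  1.03147068]), 'attitude': array([ 0.71027136, -0.70148781,  0.05009191, -0.03033552])}
side {'mtx': array([[396.90997983,   0.        , 250.63487623],
       [  0.        , 396.90997983, 187.1939834 ],
       [  0.        ,   0.        ,   1.        ]]), 'origin': array([ 0.25112872, -0.89158861,  0.71977916]), 'attitude': array([ 0.88395209, -0.14463319,  0.06686739, -0.43958924])}
```

View pics/top0.png

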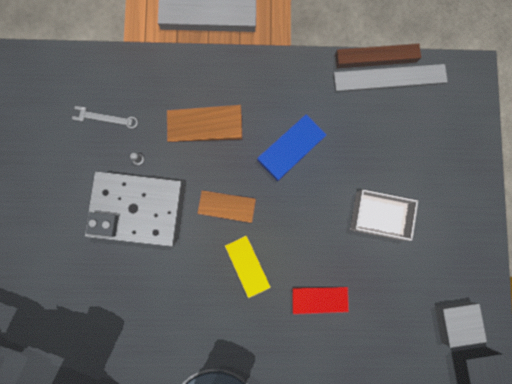

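View pics/side0.png

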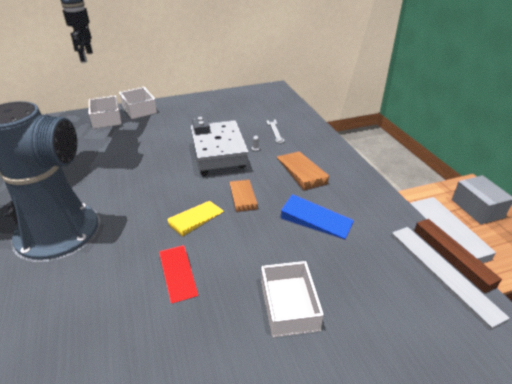

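Candidates in the top view: brown wedge (227,207), larger brown one (204,123), blue (291,147), yellow (247,267) and red (320,300). By the description I choose the smaller brown at (227,207). The box is at (135,210), the pin at (137,158), the spanner at (105,117) and the bin at (385,215).

```bash
cat > h.py <<'E'
import numpy as np, cv2
from scipy.spatial.transform import Rotation as R
from station import telemetry, optics
def cast(n,px,z):
    p=optics.camera_params(n); K=p['mtx']
    d=R.from_quat(p['attitude']).apply(np.linalg.inv(K)@np.array([px[0],px[1],1.]))
    o=p['origin']; return o+d*(z-o[2])/d[2]
def proj(n,P):
    p=optics.camera_params(n); c=R.from_quat(p['attitude']).inv().apply(np.array(P)-p['origin'])
    u=p['mtx']@c; return u[:2]/u[2]
E
python3 - <<'E'
from h import *
im=cv2.imread('pics/top0.png'); hsv=cv2.cvtColor(im,cv2.COLOR_BGR2HSV)
print(hsv[207,227],hsv[123,204],hsv[195,120])
m=cv2.inRange(hsv,(5,90,60),(18,255,255)); 
cs,_=cv2.findContours(m,cv2.RETR_EXTERNAL,cv2.CHAIN_APPROX_NONE)
for c in cs:
    if cv2.contourArea(c)>500: 
        b=cv2.boxPoints(cv2.minAreaRect(c)); print('brown',b.round(1).tolist(),[cast('top',q,0.012)[:2].round(4).tolist() for q in b])
m=cv2.inRange(hsv,(0,0,120),(180,40,255)); m=cv2.morphologyEx(m,cv2.MORPH_CLOSE,np.ones((9,9)))
cs,_=cv2.findContours(m,cv2.RETR_EXTERNAL,cv2.CHAIN_APPROX_NONE)
for c in cs:
    if cv2.contourArea(c)>200:
        b=cv2.boxPoints(cv2.minAreaRect(c)); print('grey',b.round(1).tolist(),[cast('top',q,0.08)[:2].round(4).tolist() for q in b])
a=cv2.resize(im[140:270,70:270],None,fx=4,fy=4,interpolation=cv2.INTER_CUBIC); cv2.imwrite('pics/ct.png',a)
s=cv2.imread('pics/side0.png'); cv2.imwrite('pics/cs.png',cv2.resize(s[110:230,180:340],None,fx=5,fy=5,interpolation=cv2.INTER_CUBIC))
E
```

```text
[ 13 149 176] [ 13 155 169] [102   7 177]
brown [[196.89999389648438, 213.5], [201.0, 189.1999969482422], [255.5, 198.1999969482422], [251.39999389648438, 222.60000610351562]] [[0.4869, 0.0539], [0.549, 0.0453], [0.5277, -0.0937], [0.4657, -0.0841]]
brown [[165.8000030517578, 107.5], [240.6999969482422, 104.69999694824219], [241.89999389648438, 138.6999969482422], [167.10000610351562, 141.5]] [[0.7618, 0.142], [0.7732, -0.0524], [0.6823, -0.057], [0.6715, 0.1355]]
brown [[336.70001220703125, 49.400001525878906], [419.1000061035156, 43.400001525878906], [420.20001220703125, 58.099998474121094], [337.70001220703125, 64.19999694824219]] [[0.9315, -0.307], [0.9542, -0.5312], [0.9124, -0.5327], [0.8902, -0.3093]]
brown [[124.0, 0.0], [290.0, 0.0], [290.0, 45.0], [124.0, 45.0]] [[1.0559, 0.2636], [1.0688, -0.1815], [0.9406, -0.1817], [0.9295, 0.2576]]
grey [[442.79998779296875, 308.8999938964844], [479.8999938964844, 302.70001220703125], [486.3999938964844, 341.29998779296875], [449.20001220703125, 347.5]] [[0.2666, -0.5325], [0.2813, -0.6215], [0.1938, -0.632], [0.1797, -0.5439]]
grey [[3
[... 638 characters left out ...]
, 0.3481], [0.7133, 0.1933], [0.6789, 0.1982]]
grey [[333.79998779296875, 71.4000015258789], [445.79998779296875, 62.70000076293945], [447.29998779296875, 81.9000015258789], [335.29998779296875, 90.5999984741211]] [[0.8397, -0.2829], [0.8691, -0.566], [0.8191, -0.5676], [0.7904, -0.286]]
grey [[292.0, 0.0], [511.0, 0.0], [511.0, 275.0], [292.0, 275.0]] [[1.0256, -0.1788], [1.042, -0.7434], [0.3459, -0.6997], [0.3415, -0.179]]
grey [[158.0, 0.0], [255.0, 0.0], [255.0, 25.0], [158.0, 25.0]] [[1.0159, 0.1575], [1.0229, -0.0852], [0.9563, -0.086], [0.9498, 0.155]]
grey [[-0.0, 0.0], [124.0, 0.0], [124.0, 41.0], [0.0, 41.0]] [[1.0047, 0.5454], [1.0134, 0.2418], [0.9059, 0.2367], [0.8982, 0.5367]]
```

View pics/ct.png

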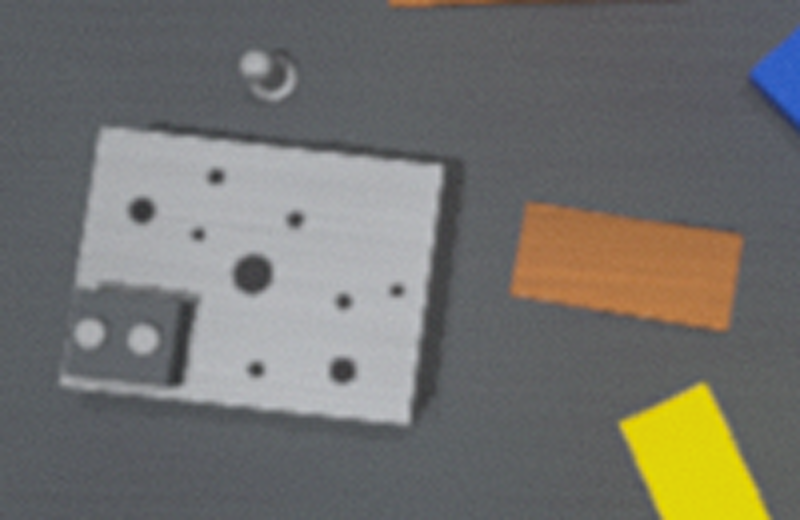

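View pics/cs.png

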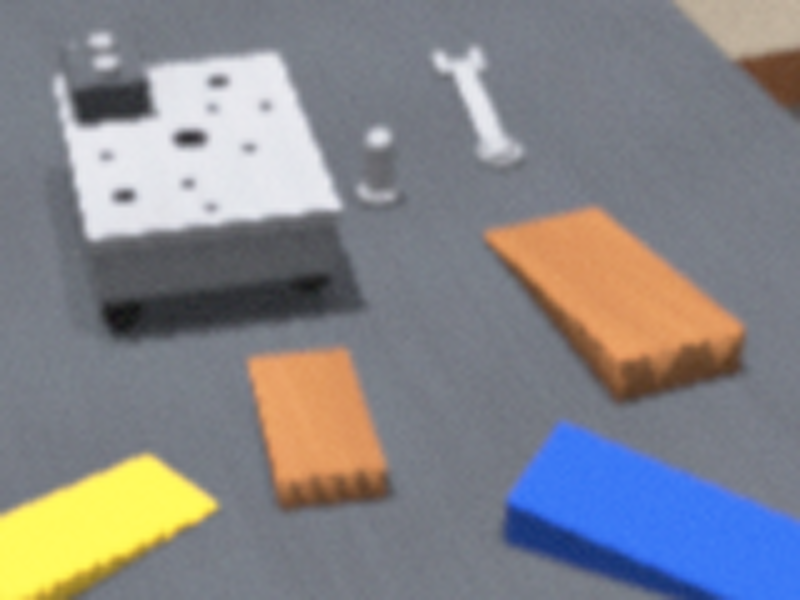

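The crop confirms it: the small brown wedge has its thick, square back away from the box and its thin end towards it. Next I measure the poses with the correct heights.

Run:
```python
from h import *
im=cv2.imread('pics/top0.png'); hsv=cv2.cvtColor(im,cv2.COLOR_BGR2HSV)
def quad(m):
    cs,_=cv2.findContours(m,cv2.RETR_EXTERNAL,cv2.CHAIN_APPROX_NONE); c=max(cs,key=cv2.contourArea)
    h=cv2.convexHull(c); return cv2.approxPolyN(h,4,ensure_convex=True).reshape(-1,2).astype(float), c
roi=np.zeros(im.shape[:2],np.uint8); roi[185:230,190:265]=255
q,_=quad(cv2.inRange(hsv,(5,90,60),(18,255,255))&roi)
thin=q[np.argsort(q[:,0])][:2]; back=q[np.argsort(q[:,0])][2:]
T=[cast('top',p,.004)[:2] for p in thin]; B=[cast('top',p,.024)[:2] for p in back]
print('thin',np.round(T,4).tolist(),'back',np.round(B,4).tolist())
tm=np.mean(T,0);bm=np.mean(B,0); d=tm-bm; print('len',np.linalg.norm(d),'ctr',(tm+bm)/2,'yaw',np.arctan2(d[1],d[0]))
roi[:]=0; roi[165:255,80:190]=255
g=cv2.morphologyEx(cv2.inRange(hsv,(0,0,120),(180,40,255)),cv2.MORPH_CLOSE,np.ones((5,5)))&roi
q,c=quad(g); C=np.array([cast('top',p,.08)[:2] for p in q]); print(q.tolist(),C.round(4).tolist())
W=np.array([cast('top',p,.08)[:2] for p in c.reshape(-1,2)],np.float32)
print('minrect',cv2.minAreaRect(W*1000))
right=C[np.argsort(C[:,1])][:2]; print(right)
s=cv2.imread('pics/side0.png'); 
for r in right: print('side proj',proj('side',[*r,.08]))
pn=cast('top',(134,155),.05); print('pin top',pn, 'foot',cast('top',(138,159),0.003))
```

```text
thin [[0.4887, 0.0546], [0.5479, 0.046]] back [[0.464, -0.0829], [0.527, -0.0922]]
len 0.13973471946468083 ctr [ 0.5069169 -0.0186094] yaw 1.4072560660658862
[[181.0, 181.0], [172.0, 246.0], [84.0, 236.0], [95.0, 171.0]] [[0.5593, 0.0858], [0.4058, 0.1019], [0.4267, 0.3062], [0.5802, 0.2894]]
minrect ((492.6988220214844, 196.52627563476562), (205.61500549316406, 155.64219665527344), 84.14663696289062)
[[0.55928876 0.08581641]
 [0.4057672  0.10188118]]
side proj [247.61728474 150.94812781]
side proj [196.73238817 157.25685211]
pin top [0.62663065 0.20776174 0.05      ] foot [0.62621839 0.21008703 0.003     ]
```

Fixture centre is about (0.493, 0.196) with yaw −5.9°, and the short foot is at about (0.544, 0.106). Wedge centre is (0.507, −0.019) with yaw 80.6°. The side-view corner agrees at about (248,151). The foot lies 16 mm right of the wedge's centreline, so I'll nudge the wedge sideways before driving it in. First comes the press.

```bash
cat >> h.py <<'E'
def to(P,zdir=None):
    s=telemetry.sense(); r=R.from_quat(s['tool_rot']); M=r.as_matrix()
    out=M.T@(np.array(P)-s['tcp_pos']); ang=0
    if zdir is not None:
        for sg in (1,-1):
            d=M.T@(sg*np.array([*zdir,0.]));a=np.arctan2(-d[1],d[2]) 
            print('turn',a, 'q6',s['q'][5])
    print('t',s['t'],'tcp',s['tcp_pos'].round(4),'F',s['force'].round(2),'shift',out.round(4)); return out
E
python3 - <<'E'
from h import *
s=telemetry.sense(); print(R.from_quat(s['tool_rot']).as_matrix().round(3))
to([.5437,.1055,.13],[.987,-.163])
E
```

```text
[[-0.001 -0.976  0.22 ]
 [-0.002  0.22   0.976]
 [-1.     0.    -0.002]]
turn 1.512716375620881 q6 -0.1785303338137591
turn -1.6288762779689123 q6 -0.1785303338137591
t 0.1 tcp [0.1372 0.6091 0.2304] F [-0.49 -0.66  0.15] shift [ 0.101  -0.5073 -0.4017]
```

Request:
step_arm --pt "0.0 -0.507 -0.402 0.5" --pt "0.0 -0.507 -0.402 0.5" --pt "0.0 -0.507 -0.402 0.5" --pt "0.0 -0.507 -0.402 0.5" --pt "0.0 -0.507 -0.402 0.5" --pt "0.0 -0.507 -0.402 0.5" --pt "0.0 -0.507 -0.402 0.5" --pt "0.0 -0.507 -0.402 0.5" --jaw 0

```text
t: 0.77
tcp_pos: [0.347, 0.3482, 0.231]
tool_rot: [-0.292, 0.645, 0.291, 0.644]
force: [0.7, -0.3, -0.2]
finger_gap: 0.002
```

```bash
python3 -c "
from h import *
to([.5437,.1055,.13],[.987,-.163])"
```

```text
turn 1.013026705941764 q6 -0.2886927849490513
turn -2.1285659476480294 q6 -0.2886927849490513
t 0.7667 tcp [0.347  0.3482 0.231 ] F [ 0.74 -0.29 -0.17] shift [ 0.1013 -0.3079 -0.0521]
```

Request:
step_arm --pt "0.05 -0.308 -0.052 1.013" --pt "0.05 -0.308 -0.052 1.013" --pt "0.05 -0.308 -0.052 1.013" --pt "0.05 -0.308 -0.052 1.013" --pt "0.05 -0.308 -0.052 1.013" --pt "0.05 -0.308 -0.052 1.013" --pt "0.05 -0.308 -0.052 1.013" --pt "0.05 -0.308 -0.052 1.013"

```text
t: 1.43
tcp_pos: [0.5463, 0.1022, 0.1804]
tool_rot: [0.055, 0.705, -0.057, 0.705]
force: [-0.3, 0.5, 0.3]
finger_gap: -0.004
```

```bash
python3 -c "
from h import *
to([.5437,.1055,.13],[.987,-.163])"
```

```text
turn 0.004054049705437011 q6 0.14705392826894143
turn -3.137538603884356 q6 0.14705392826894143
t 1.4333 tcp [0.5463 0.1022 0.1804] F [-0.29  0.5   0.27] shift [ 0.0504  0.003  -0.0031]
```

Request:
step_arm --pt "0.035 0.003 -0.003 0.0" --pt "0.07 0.003 -0.003 0.0" --pt "0.09 0.003 -0.003 0.0" --pt "0.093 0.003 -0.003 0.0" --pt "0.093 0.003 -0.003 0.0"

```text
t: 1.85
tcp_pos: [0.5426, 0.1053, 0.0859]
tool_rot: [0.055, 0.706, -0.058, 0.703]
force: [-0.7, 0.3, 0.7]
finger_gap: 0.0
```

Run:
```python
from h import *
to([.5437,.1055,.08],[.987,-.163])
cv2.imwrite('pics/s1.png',cv2.resize(optics.snapshot('side')[90:210,160:320,::-1],None,fx=5,fy=5,interpolation=cv2.INTER_CUBIC))
```

```text
turn 0.003863372864296139 q6 0.15390833053678535
turn -3.1377292807254973 q6 0.15390833053678535
t 1.85 tcp [0.5426 0.1053 0.0859] F [-0.7   0.3   0.71] shift [0.0059 0.0004 0.0011]
```

View pics/s1.png

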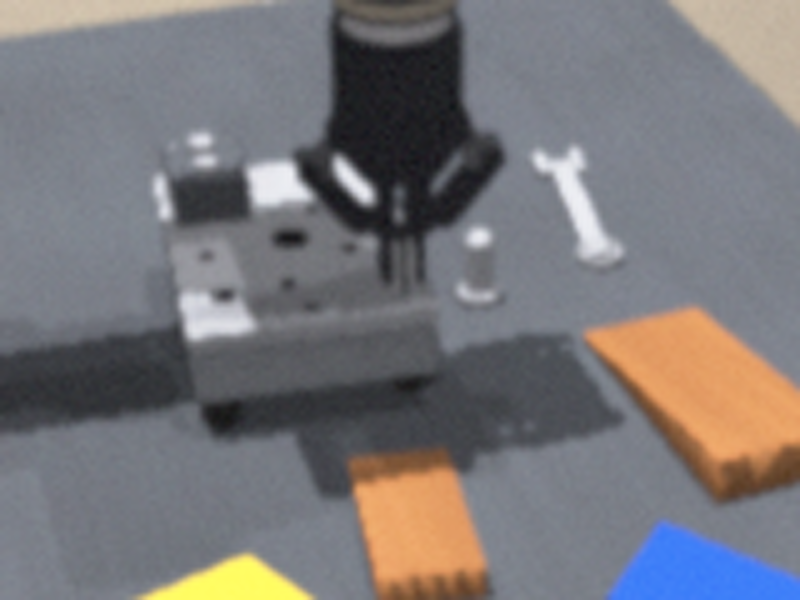

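The shut fingertips, at crop (402,280), hover just above the loose corner. I press down slowly.

Request:
step_arm --pt "0.003 0.0 0.001 0.0" --pt "0.005 0.0 0.001 0.0" --pt "0.006 0.0 0.001 0.0" --pt "0.007 0.0 0.001 0.0" --pt "0.008 0.0 0.001 0.0" --pt "0.008 0.0 0.001 0.0"

```text
t: 2.4
tcp_pos: [0.5448, 0.1054, 0.0796]
tool_rot: [0.055, 0.705, -0.057, 0.705]
force: [0.3, -0.6, -0.8]
finger_gap: 0.001
```

Request:
step_arm --pt "0.001 0.0 0.0 0.0" --pt "0.002 0.0 0.0 0.0" --pt "0.003 0.0 0.0 0.0" --pt "0.003 0.0 0.0 0.0"

```text
t: 2.73
tcp_pos: [0.546, 0.1045, 0.0773]
tool_rot: [0.055, 0.704, -0.057, 0.706]
force: [-0.9, -2.8, 4.0]
finger_gap: 0.004
```

Request:
step_arm --pt "0.001 0.0 0.0 0.0" --pt "0.002 0.0 0.0 0.0" --pt "0.003 0.0 0.0 0.0" --pt "0.004 0.0 0.0 0.0" --pt "0.004 0.0 0.0 0.0"

```text
t: 3.15
tcp_pos: [0.5478, 0.1035, 0.0741]
tool_rot: [0.054, 0.703, -0.058, 0.707]
force: [1.1, -4.6, 6.0]
finger_gap: 0.001
```

Request:
step_arm --pt "0.001 0.0 0.0 0.0" --pt "0.002 0.0 0.0 0.0" --pt "0.003 0.0 0.0 0.0" --pt "0.003 0.0 0.0 0.0"

```text
t: 3.48
tcp_pos: [0.5492, 0.1031, 0.0713]
tool_rot: [0.054, 0.702, -0.058, 0.708]
force: [2.0, -3.4, 4.4]
finger_gap: -0.002
```

Request:
step_arm --pt "0.001 0.0 -0.001 0.0" --pt "0.002 0.0 -0.001 0.0" --pt "0.003 0.0 -0.001 0.0" --pt "0.003 0.0 -0.001 0.0"

```text
t: 3.82
tcp_pos: [0.5499, 0.1025, 0.07]
tool_rot: [0.053, 0.7, -0.058, 0.71]
force: [-0.8, -4.7, 12.8]
finger_gap: 0.004
```

Run:
```python
from h import *
to([.5437,.1055,.08],[.987,-.163])
cv2.imwrite('pics/s2.png',cv2.resize(optics.snapshot('side')[90:210,160:320,::-1],None,fx=5,fy=5,interpolation=cv2.INTER_CUBIC))
```

```text
turn 0.006019352913711264 q6 0.1541105717473824
turn -3.1355733006760818 q6 0.1541105717473824
t 3.8167 tcp [0.5499 0.1025 0.07  ] F [-0.77 -4.71 12.84] shift [-0.0101  0.0019 -0.0065]
```

View pics/s2.png

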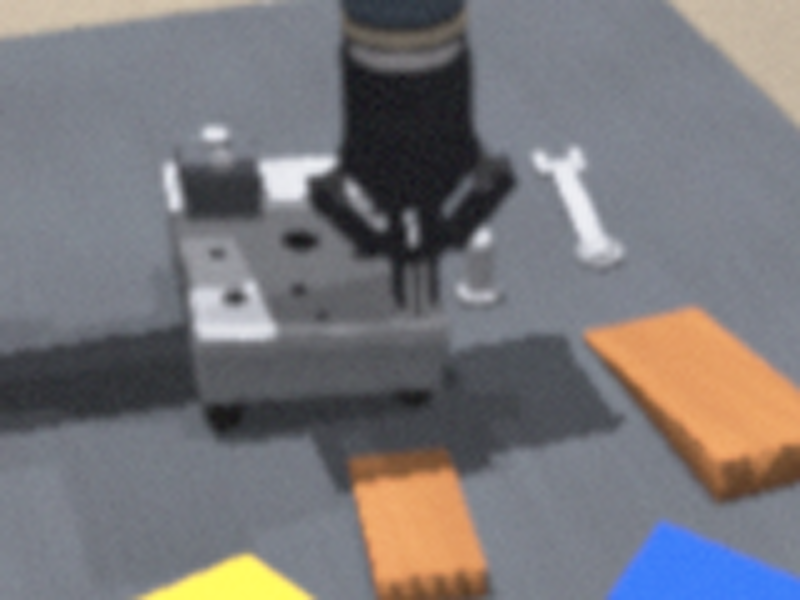

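The corner dipped 10 mm (z 0.080 → 0.070) at 4–6 N, then bottomed out with 12.8 N. The picture shows the box tilted and the near foot still at crop (222,415). So the box does rock, and I release it.

Request:
step_arm --pt "-0.003 0.001 -0.002 0.0" --pt "-0.006 0.001 -0.004 0.0" --pt "-0.009 0.002 -0.006 0.0" --pt "-0.012 0.002 -0.006 0.0" --pt "-0.02 0.002 -0.006 0.0" --pt "-0.04 0.002 -0.006 0.0" --pt "-0.07 0.002 -0.006 0.0" --pt "-0.07 0.002 -0.006 0.0"

```text
t: 4.53
tcp_pos: [0.5461, 0.1061, 0.1443]
tool_rot: [0.053, 0.697, -0.058, 0.712]
force: [1.1, 0.1, 0.3]
finger_gap: 0.003
```

Run:
```python
from h import *
u=np.array([.163,.987]);n=np.array([.987,-.163]); c=np.array([.5069,-.0186])
print(R.from_quat(telemetry.sense()['tool_rot']).as_matrix().round(3))
to([*(c-.017*u-.060*n),.14],n)
im=optics.snapshot('top')[:,:,::-1]; cv2.imwrite('pics/t1.png',cv2.resize(im[140:270,70:270],None,fx=4,fy=4,interpolation=cv2.INTER_CUBIC))
```

```text
[[ 0.021  0.157  0.987]
 [-0.007  0.988 -0.156]
 [-1.    -0.004  0.022]]
turn 0.006489697019892724 q6 0.15826832589713133
turn -3.1351029565699005 q6 0.15826832589713133
t 4.5333 tcp [0.5461 0.1061 0.1443] F [1.14 0.07 0.32] shift [ 0.0031 -0.1459 -0.0794]
```

View pics/t1.png

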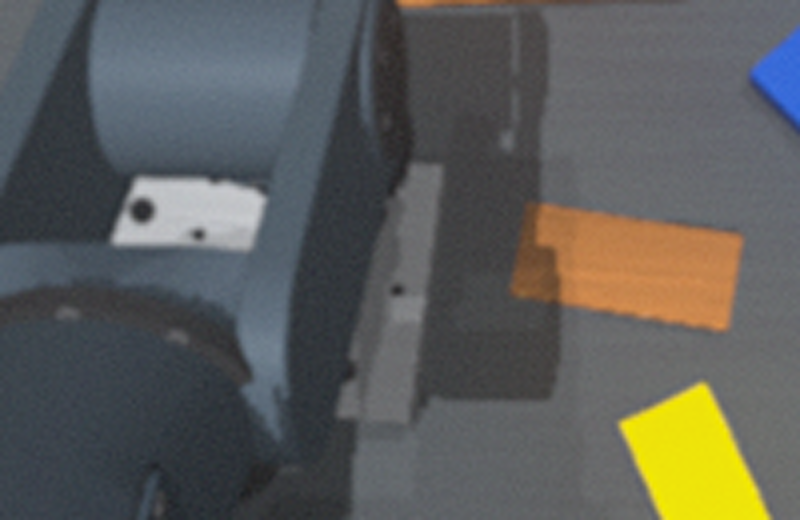

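Run:
```python
from h import *
for p in [(225,245.5),(246.3,235.8),(269,290)]: print(cast('top',p,.02).round(3))
u=np.array([.163,.987]);n=np.array([.987,-.163]); c=np.array([.5069,-.0186])
print(c-.017*u-.052*n)
to([*(c-.017*u-.052*n),.06],n)
```

```text
[ 0.407 -0.019  0.02 ]
[ 0.432 -0.072  0.02 ]
[ 0.3   -0.129  0.02 ]
[ 0.452805 -0.026903]
turn 0.006377276565263364 q6 0.15827179392716947
turn -3.13521537702453 q6 0.15827179392716947
t 4.5833 tcp [0.5452 0.1061 0.1426] F [ 0.43 -0.3  -0.8 ] shift [ 0.0818 -0.1454 -0.0721]
```

Request:
step_arm --pt "0.0 -0.04 -0.02 0.0" --pt "0.0 -0.08 -0.04 0.0" --pt "0.0 -0.12 -0.06 0.0" --pt "0.0 -0.145 -0.073 0.0" --pt "0.0 -0.145 -0.073 0.0" --pt "0.03 -0.145 -0.072 0.0" --pt "0.06 -0.145 -0.072 0.0" --pt "0.082 -0.145 -0.072 0.0"

```text
t: 5.25
tcp_pos: [0.4524, -0.0266, 0.0582]
tool_rot: [0.054, 0.698, -0.058, 0.711]
force: [-0.4, 0.3, 0.4]
finger_gap: -0.002
```

Run:
```python
from h import *
u=np.array([.163,.987]);n=np.array([.987,-.163]); c=np.array([.5069,-.0186])
to([*(c-.017*u-.052*n),.006],n)
cv2.imwrite('pics/s3.png',cv2.resize(optics.snapshot('side')[110:230,160:320,::-1],None,fx=5,fy=5,interpolation=cv2.INTER_CUBIC))
```

```text
turn 0.005332965382109039 q6 -0.1441429274323393
turn -3.136259688207684 q6 -0.1441429274323393
t 5.25 tcp [ 0.4524 -0.0266  0.0582] F [-0.44  0.35  0.36] shift [ 0.0522 -0.0001 -0.0006]
```

View pics/s3.png

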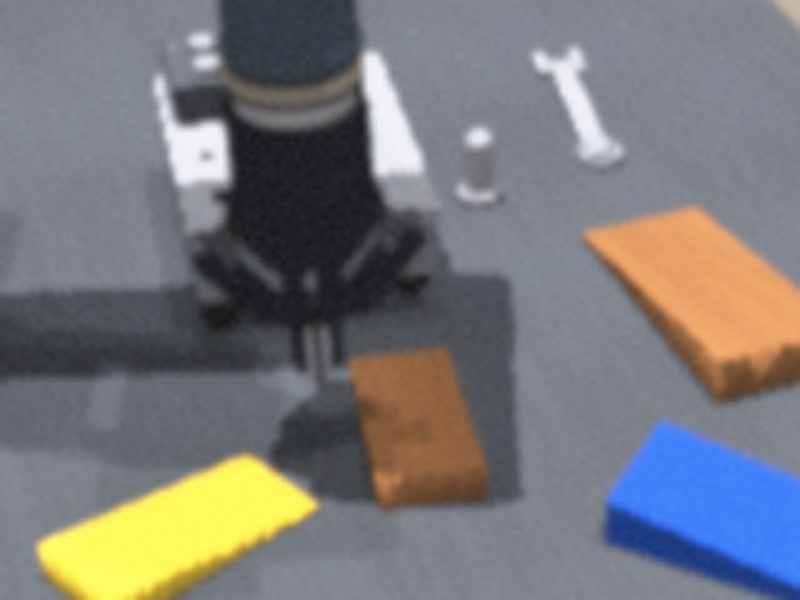

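Request:
step_arm --pt "0.02 0.0 0.0 0.0" --pt "0.04 0.0 0.0 0.0" --pt "0.049 0.0 0.0 0.0" --pt "0.052 0.0 0.0 0.0" --pt "0.052 0.0 0.0 0.0"

```text
t: 5.72
tcp_pos: [0.4508, -0.0259, 0.0028]
tool_rot: [0.054, 0.701, -0.057, 0.708]
force: [0.2, -0.2, 0.1]
finger_gap: -0.0
```

Request:
step_arm --pt "0.0 0.0 0.004 0.0" --pt "0.0 0.0 0.008 0.0" --pt "0.0 0.0 0.012 0.0" --pt "0.0 0.0 0.015 0.0" --pt "0.0 0.0 0.018 0.0" --pt "0.0 0.0 0.021 0.0" --pt "0.0 0.0 0.024 0.0" --pt "0.0 0.0 0.024 0.0"

```text
t: 6.38
tcp_pos: [0.4754, -0.0299, 0.0032]
tool_rot: [0.054, 0.701, -0.057, 0.709]
force: [0.3, 0.4, 0.2]
finger_gap: 0.0
```

```bash
cat >> h.py <<'E'
def wedge(tag):
    im=optics.snapshot('top')[:,:,::-1].copy(); hsv=cv2.cvtColor(im,cv2.COLOR_BGR2HSV)
    cv2.imwrite(f'pics/{tag}.png',cv2.resize(im[140:270,70:270],None,fx=4,fy=4,interpolation=cv2.INTER_CUBIC))
    cv2.imwrite(f'pics/{tag}s.png',cv2.resize(optics.snapshot('side')[100:230,160:330,::-1],None,fx=4.7,fy=4.7,interpolation=cv2.INTER_CUBIC))
    s=telemetry.sense(); print('F',s['force'].round(2),'tcp',s['tcp_pos'].round(4),'t',s['t'])
E
python3 -c "
from h import *
wedge('w1')"
```

```text
F [ 0.77 -0.32  0.33] tcp [ 0.4751 -0.0298  0.0031] t 6.4833
```

View pics/w1.png

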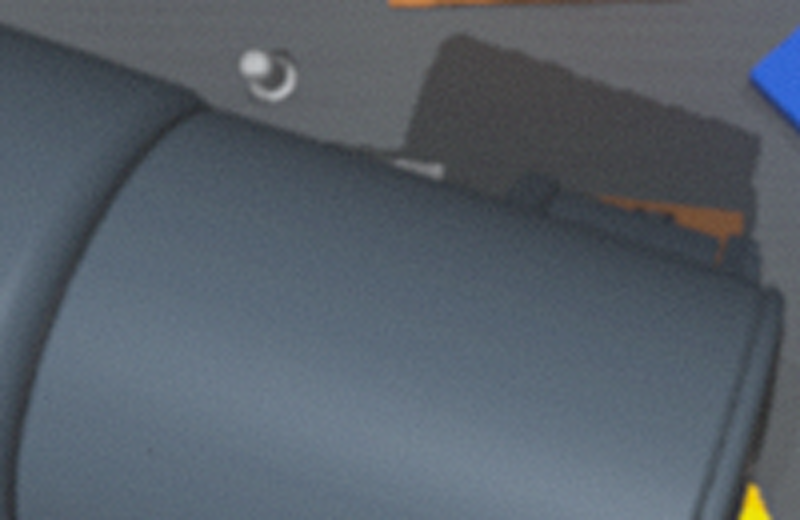

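View pics/w1s.png

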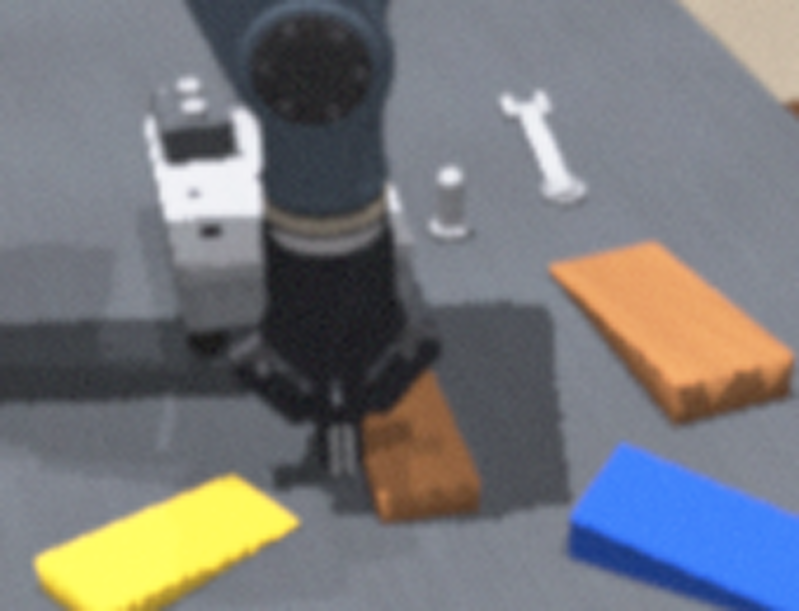

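The wedge has moved about 12 mm to +x, but the arm hides part of it. I back off, go up and move to the right (behind the wedge), where the next push starts, so I can measure it freely.

Request:
step_arm --pt "0.0 0.0 -0.01 0.0" --pt "-0.03 0.0 -0.015 0.0" --pt "-0.07 0.0 -0.015 0.0" --pt "-0.1 -0.03 -0.005 0.0" --pt "-0.1 -0.07 0.0 0.0" --pt "-0.1 -0.11 0.0 0.0" --pt "-0.1 -0.15 0.01 0.0" --pt "-0.1 -0.19 0.01 0.0"

```text
t: 7.15
tcp_pos: [0.4544, -0.2207, 0.1042]
tool_rot: [0.054, 0.7, -0.058, 0.71]
force: [1.4, -0.7, 0.5]
finger_gap: 0.002
```

```bash
python3 -c "
from h import *
wedge('w2')"
```

```text
F [-0.18  0.52  0.91] tcp [ 0.4546 -0.2251  0.1041] t 7.25
```

View pics/w2.png

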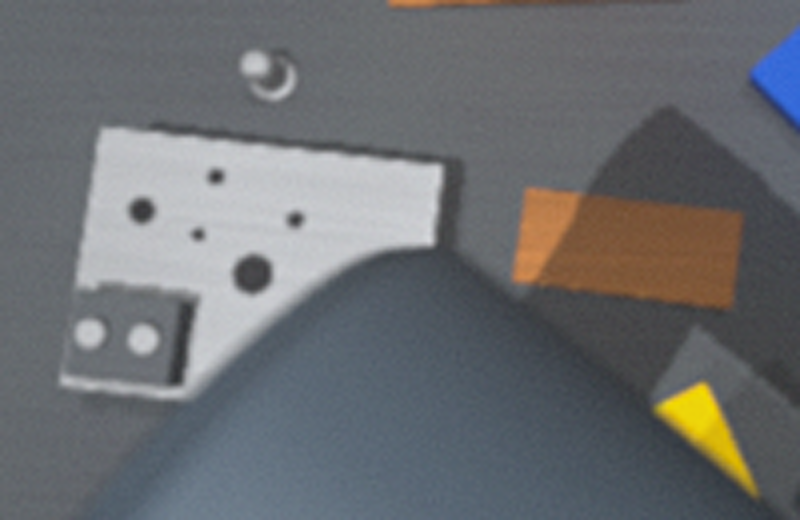

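The wedge is fully visible at crop corners (525,188), (742,212), (729,307) and (514,282). The box is unchanged, with its corner at (443,165).

```bash
cat >> h.py <<'E'
def wpose(f,foot=(.5437,.1055),y0=180,y1=232,x0=190,x1=265,lo=25):
    im=cv2.imread(f) if isinstance(f,str) else f
    hsv=cv2.cvtColor(im,cv2.COLOR_BGR2HSV); roi=np.zeros(im.shape[:2],np.uint8); roi[y0:y1,x0:x1]=255
    m=cv2.morphologyEx(cv2.inRange(hsv,(5,90,lo),(18,255,255))&roi,cv2.MORPH_OPEN,np.ones((3,3)))
    cs,_=cv2.findContours(m,cv2.RETR_EXTERNAL,cv2.CHAIN_APPROX_NONE); c=max(cs,key=cv2.contourArea)
    q=cv2.approxPolyN(cv2.convexHull(c),4,ensure_convex=True).reshape(-1,2).astype(float); q=q[np.argsort(q[:,0])]
    T=[cast('top',p,.004)[:2] for p in q[:2]]; B=[cast('top',p,.024)[:2] for p in q[2:]]
    tm=np.mean(T,0);bm=np.mean(B,0); d=tm-bm; L=np.linalg.norm(d); u=d/L; n=np.array([u[1],-u[0]]); c=(tm+bm)/2; r=np.array(foot)-c
    print('q',q.tolist(),'len',L.round(4),'ctr',c.round(4),'yaw',np.degrees(np.arctan2(d[1],d[0])).round(2),'foot along',(r@u).round(4),'right',(r@n).round(4),'back',bm.round(4))
    return c,u,n,bm
E
python3 - <<'E'
from h import *
im=optics.snapshot('top')[:,:,::-1].copy()
wpose('pics/top0.png'); c,u,n,b=wpose(im)
to([*(b-.03*u),.05],n)
E
```

```text
q [[197.0, 213.0], [201.0, 190.0], [251.0, 223.0], [255.0, 198.0]] len 0.1397 ctr [ 0.5069 -0.0186] yaw 80.63 foot along 0.1284 right 0.0161 back [ 0.4955 -0.0875]
q [[197.0, 210.0], [201.0, 186.0], [252.0, 217.0], [255.0, 193.0]] len 0.1403 ctr [ 0.5183 -0.019 ] yaw 82.68 foot along 0.1268 right 0.0093 back [ 0.5094 -0.0886]
turn -0.035574875331944 q6 -0.5177523823706953
turn 3.1060177782578493 q6 -0.5177523823706953
t 7.3 tcp [ 0.4535 -0.2216  0.1036] F [0.09 1.28 0.2 ] shift [0.0536 0.1105 0.034 ]
```

Run:
```python
from h import *
a=np.radians(80);u=np.array([np.cos(a),np.sin(a)]);n=np.array([u[1],-u[0]]);b=np.array([.5094,-.0886])
print((np.array([.5437,.1055])-b)@u,(np.array([.5437,.1055])-b)@n)
to([*(b-.035*u),.05],n)
```

```text
0.19710731735364528 7.379464316753981e-05
turn 0.011116236546645102 q6 -0.5177523823706953
turn -3.1304764170431483 q6 -0.5177523823706953
t 7.3 tcp [ 0.4535 -0.2216  0.1036] F [0.09 1.28 0.2 ] shift [0.0536 0.1055 0.0325]
```

Request:
step_arm --pt "0.0 0.035 0.01 0.011" --pt "0.0 0.075 0.02 0.011" --pt "0.01 0.1 0.032 0.011" --pt "0.03 0.105 0.033 0.011" --pt "0.05 0.105 0.033 0.011" --pt "0.05 0.105 0.033 0.011" --pt "0.05 0.105 0.033 0.011" --jaw 0.03

```text
t: 7.88
tcp_pos: [0.5019, -0.1216, 0.0527]
tool_rot: [0.06, 0.702, -0.062, 0.707]
force: [-0.2, -0.7, 0.3]
finger_gap: 0.349
```

Run:
```python
from h import *
a=np.radians(80);u=np.array([np.cos(a),np.sin(a)]);n=np.array([u[1],-u[0]]);b=np.array([.5094,-.0886])
print(R.from_quat(telemetry.sense()['tool_rot']).as_matrix().round(3))
to([*(b-.035*u),.006],n); wedge('w3'); to([*(b-.035*u),.006],n)
```

```text
[[ 0.008  0.172  0.985]
 [-0.004  0.985 -0.172]
 [-1.    -0.002  0.008]]
turn 0.0017766004022858654 q6 -0.28153823954663865
turn -3.1398160531875074 q6 -0.28153823954663865
t 7.8833 tcp [ 0.5019 -0.1216  0.0527] F [-0.15 -0.71  0.29] shift [ 0.0467 -0.0011  0.0013]
F [-0.59  0.34  0.27] tcp [ 0.5034 -0.1231  0.0541] t 7.9833
turn 0.00045364458151428086 q6 -0.28165829376146745
turn -3.141139009008279 q6 -0.28165829376146745
t 7.9833 tcp [ 0.5034 -0.1231  0.0541] F [-0.59  0.34  0.27] shift [ 0.0481  0.0002 -0.0007]
```

View pics/w3s.png

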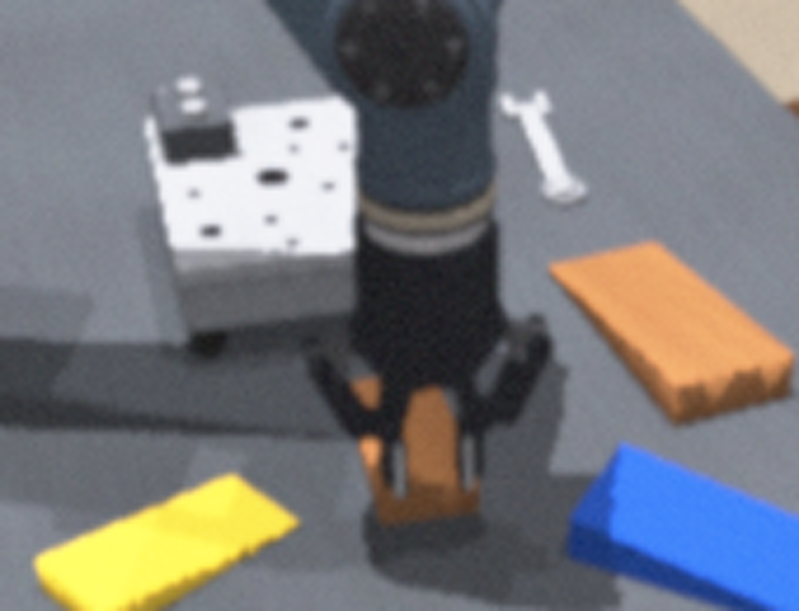

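View pics/w3.png

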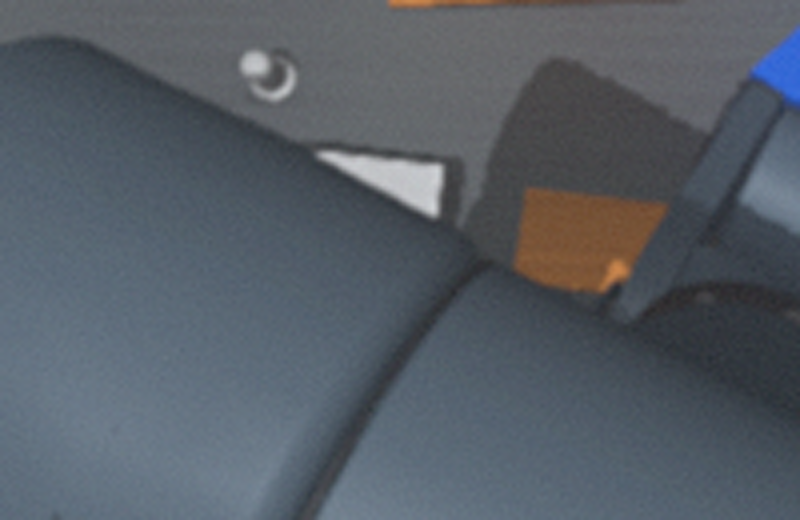

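The two fingers, at crop (395,485) and (470,475), are centred on the wedge's back. I lower them and push.

Request:
step_arm --pt "0.02 0.0 -0.001 0.0" --pt "0.038 0.0 -0.001 0.0" --pt "0.046 0.0 -0.001 0.0" --pt "0.047 0.0 -0.001 0.0"

```text
t: 8.32
tcp_pos: [0.5023, -0.1233, 0.0067]
tool_rot: [0.06, 0.701, -0.063, 0.708]
force: [-0.2, -0.5, -0.3]
finger_gap: 0.351
```

Request:
step_arm --pt "0.0 0.006 0.0 0.0" --pt "0.0 0.012 0.0 0.0" --pt "0.0 0.018 0.0 0.0" --pt "0.0 0.024 0.0 0.0" --pt "0.0 0.03 0.0 0.0" --pt "0.0 0.037 0.0 0.0" --pt "0.0 0.044 0.0 0.0" --pt "0.0 0.05 0.0 0.0"

```text
t: 8.98
tcp_pos: [0.5114, -0.0734, 0.0068]
tool_rot: [0.06, 0.7, -0.063, 0.708]
force: [-0.2, -1.1, 0.6]
finger_gap: 0.353
```

Run:
```python
from h import *
a=np.radians(80);u=np.array([np.cos(a),np.sin(a)]);n=np.array([u[1],-u[0]]);f=np.array([.5437,.1055])
to([*(f-(.098+.011)*u),.006],n); wedge('w4')
```

```text
turn -2.6307007500728697e-05 q6 -0.18168441598549417
turn 3.1415663465822927 q6 -0.18168441598549417
t 8.9833 tcp [ 0.5114 -0.0734  0.0068] F [-0.17 -1.09  0.63] shift [0.0005 0.0727 0.0007]
F [-0.66 -0.5  -0.15] tcp [ 0.511  -0.0728  0.0066] t 9.0833
```

View pics/w4s.png

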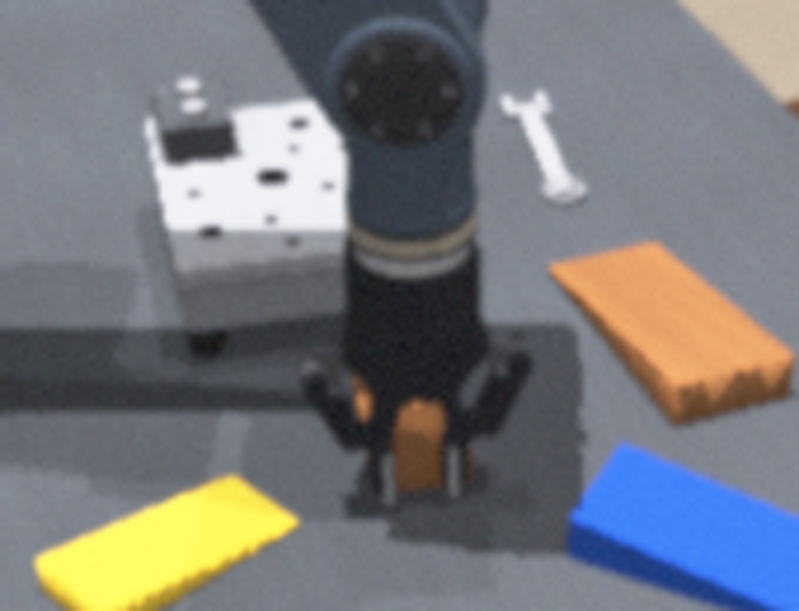

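View pics/w4.png

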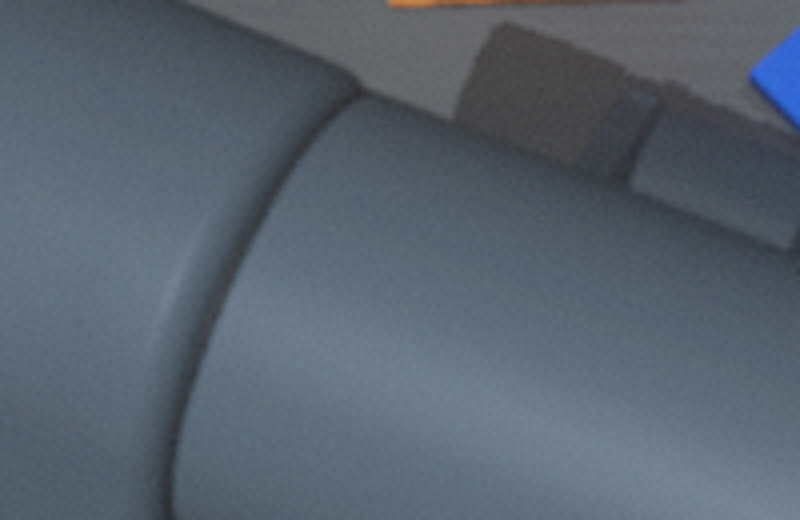

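The fingers are in contact and the wedge slides squarely at about 1 N. I push 58 mm more, then continue slowly.

Request:
step_arm --pt "0.0 0.008 0.0 0.0" --pt "0.0 0.016 0.0 0.0" --pt "0.0 0.024 0.0 0.0" --pt "0.0 0.032 0.0 0.0" --pt "0.0 0.04 0.0 0.0" --pt "0.0 0.048 0.0 0.0" --pt "0.0 0.054 0.0 0.0" --pt "0.0 0.058 0.001 0.0"

```text
t: 9.75
tcp_pos: [0.5217, -0.0148, 0.0064]
tool_rot: [0.06, 0.701, -0.062, 0.708]
force: [-1.3, -1.2, 1.2]
finger_gap: 0.355
```

Request:
step_arm --pt "0.0 0.002 0.0 0.0" --pt "0.0 0.004 0.0 0.0" --pt "0.0 0.006 0.0 0.0" --pt "0.0 0.007 0.0 0.0" --pt "0.0 0.008 0.0 0.0"

```text
t: 10.17
tcp_pos: [0.5231, -0.0072, 0.0064]
tool_rot: [0.06, 0.701, -0.062, 0.708]
force: [0.1, -3.1, 1.1]
finger_gap: 0.353
```

Run:
```python
from h import *
a=np.radians(80);u=np.array([np.cos(a),np.sin(a)]);n=np.array([u[1],-u[0]]);f=np.array([.5437,.1055])
to([*(f-(.098+.011)*u),.006],n); wedge('w5')
```

```text
turn 0.0018535565743873638 q6 -0.04885644744983028
turn -3.139739097015406 q6 -0.04885644744983028
t 10.1667 tcp [ 0.5231 -0.0072  0.0064] F [ 0.1  -3.13  1.12] shift [0.0003 0.0056 0.0007]
F [ 0.75 -1.91  0.12] tcp [ 0.5231 -0.0071  0.0063] t 10.2667
```

View pics/w5s.png

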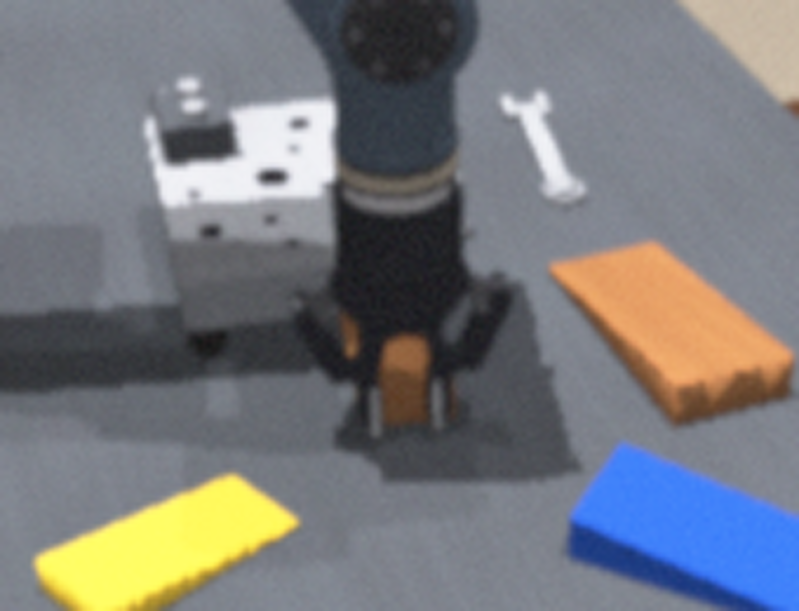

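Request:
step_arm --pt "0.0 0.001 0.0 0.0" --pt "0.0 0.002 0.0 0.0" --pt "0.0 0.002 0.0 0.0"

```text
t: 10.52
tcp_pos: [0.5234, -0.0056, 0.0063]
tool_rot: [0.06, 0.701, -0.063, 0.708]
force: [-1.0, -4.5, 1.1]
finger_gap: 0.352
```

Request:
step_arm --pt "0.0 0.001 0.0 0.0" --pt "0.0 0.002 0.0 0.0" --pt "0.0 0.002 0.0 0.0"

```text
t: 10.77
tcp_pos: [0.5238, -0.0044, 0.0064]
tool_rot: [0.059, 0.701, -0.063, 0.708]
force: [-1.8, -6.6, 0.2]
finger_gap: 0.35
```

Request:
step_arm --pt "0.0 0.001 0.0 0.0" --pt "0.0 0.0015 0.0 0.0" --pt "0.0 0.0015 0.0 0.0"

```text
t: 11.02
tcp_pos: [0.5239, -0.004, 0.0064]
tool_rot: [0.058, 0.701, -0.063, 0.708]
force: [-1.9, -7.8, 1.0]
finger_gap: 0.351
```

Run:
```python
from h import *
for i in range(4):
    optics.snapshot('side'); s=telemetry.sense(); print(s['force'].round(1),s['tcp_pos'].round(4))
```

```text
[-1.8 -8.3  1.4] [ 0.5239 -0.004   0.0064]
[-1.8 -7.7  0.2] [ 0.5239 -0.004   0.0064]
[-1.5 -8.   0.8] [ 0.5239 -0.004   0.0064]
[-2.4 -8.7  0.9] [ 0.5239 -0.004   0.0064]
```

It is snug: about 8.4 N, with the wedge no longer advancing. I back off straight and raise the hand.

Request:
step_arm --pt "0.0 -0.005 0.0 0.0" --pt "0.0 -0.015 0.0 0.0" --pt "0.0 -0.025 0.0 0.0" --pt "-0.03 -0.03 0.0 0.0" --pt "-0.07 -0.03 0.0 0.0" --pt "-0.11 -0.03 0.0 0.0" --pt "-0.14 -0.05 0.0 0.0" --pt "-0.14 -0.09 0.0 0.0"

```text
t: 11.88
tcp_pos: [0.5107, -0.0911, 0.1526]
tool_rot: [0.056, 0.697, -0.062, 0.712]
force: [1.3, 0.3, -0.1]
finger_gap: 0.353
```

Request:
step_arm --pt "0.0 -0.04 0.0 0.0" --pt "0.0 -0.08 0.0 0.0" --pt "0.0 -0.12 0.0 0.0" --pt "0.0 -0.13 0.0 0.0" --pt "0.0 -0.13 0.0 0.0" --jaw 0

```text
t: 12.3
tcp_pos: [0.4886, -0.223, 0.1535]
tool_rot: [0.058, 0.697, -0.064, 0.712]
force: [0.1, -0.4, -0.8]
finger_gap: -0.0
```

Run:
```python
from h import *
wedge('w6')
```

```text
F [-0.84  0.07 -0.5 ] tcp [ 0.4882 -0.2188  0.153 ] t 12.4
```

View pics/w6s.png

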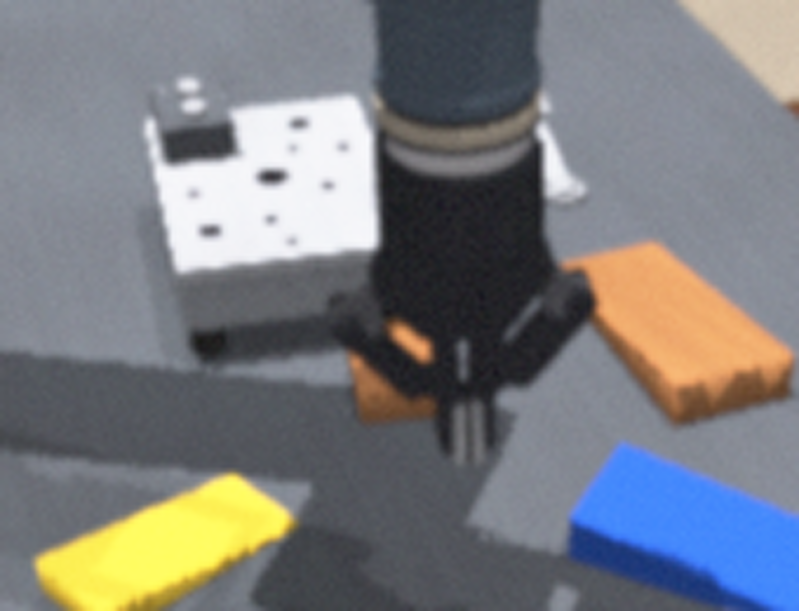

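View pics/w6.png

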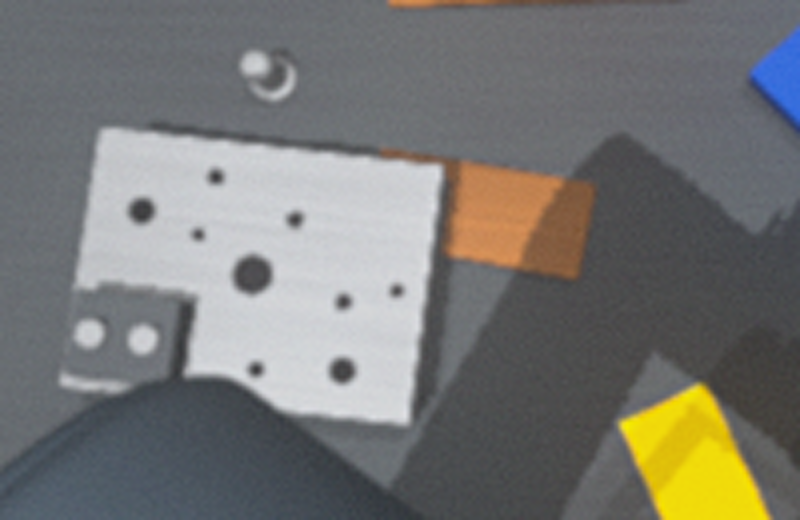

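The wedge is under the short corner, with its back at crop (587,230). The box is unmoved, with corners at (443,165), (410,424) and (100,128). Now I press the same corner again.

Run:
```python
from h import *
to([.5437,.1055,.15],[.987,-.163])
```

```text
turn -0.005520225381657121 q6 -0.46779090917390725
turn 3.136072428208136 q6 -0.46779090917390725
t 12.4 tcp [ 0.4882 -0.2188  0.153 ] F [-0.84  0.07 -0.5 ] shift [1.40e-03 3.29e-01 1.00e-04]
```

Request:
step_arm --pt "0.0 0.041 0.0 0.0" --pt "0.0 0.082 0.0 0.0" --pt "0.0 0.123 0.0 0.0" --pt "0.0 0.164 0.0 0.0" --pt "0.0 0.205 0.0 0.0" --pt "0.0 0.246 0.0 0.0" --pt "0.0 0.287 0.0 0.0" --pt "0.0 0.329 0.0 0.0"

```text
t: 13.07
tcp_pos: [0.5417, 0.1094, 0.1512]
tool_rot: [0.057, 0.699, -0.061, 0.711]
force: [1.4, 0.8, 0.6]
finger_gap: -0.0
```

Run:
```python
from h import *
to([.5437,.1055,.086],[.987,-.163])
```

```text
turn -0.002549426684389733 q6 0.17329159617338272
turn 3.1390432269054034 q6 0.17329159617338272
t 13.0667 tcp [0.5417 0.1094 0.1512] F [1.43 0.82 0.62] shift [ 0.0652 -0.0032  0.0015]
```

Request:
step_arm --pt "0.025 -0.003 0.001 0.0" --pt "0.05 -0.003 0.001 0.0" --pt "0.062 -0.003 0.001 0.0" --pt "0.065 -0.003 0.001 0.0" --pt "0.065 -0.003 0.001 0.0"

```text
t: 13.48
tcp_pos: [0.5414, 0.1076, 0.0851]
tool_rot: [0.056, 0.7, -0.06, 0.71]
force: [-0.3, 0.1, 0.1]
finger_gap: 0.001
```

Request:
step_arm --pt "0.003 0.0 0.0 0.0" --pt "0.005 0.0 0.0 0.0" --pt "0.006 0.0 0.0 0.0" --pt "0.007 0.0 0.0 0.0" --pt "0.007 0.0 0.0 0.0"

```text
t: 13.9
tcp_pos: [0.5417, 0.1076, 0.0794]
tool_rot: [0.056, 0.7, -0.06, 0.71]
force: [-0.9, 0.2, 5.2]
finger_gap: -0.005
```

Request:
step_arm --pt "0.001 0.0 0.0 0.0" --pt "0.002 0.0 0.0 0.0" --pt "0.002 0.0 0.0 0.0"

```text
t: 14.15
tcp_pos: [0.5418, 0.1076, 0.0792]
tool_rot: [0.057, 0.699, -0.06, 0.71]
force: [-2.8, 0.2, 12.1]
finger_gap: 0.004
```

Request:
step_arm --pt "0.001 0.0 0.0 0.0" --pt "0.002 0.0 0.0 0.0" --pt "0.002 0.0 0.0 0.0"

```text
t: 14.4
tcp_pos: [0.5419, 0.1075, 0.0792]
tool_rot: [0.057, 0.699, -0.06, 0.71]
force: [-4.1, 0.2, 14.0]
finger_gap: 0.002
```

Request:
step_arm --pt "0.001 0.0 0.0 0.0" --pt "0.002 0.0 0.0 0.0" --pt "0.003 0.0 0.0 0.0" --pt "0.003 0.0 0.0 0.0" --pt "0.003 0.0 0.0 0.0"

```text
t: 14.82
tcp_pos: [0.542, 0.1074, 0.0791]
tool_rot: [0.057, 0.698, -0.06, 0.711]
force: [-5.0, -0.7, 21.1]
finger_gap: 0.002
```

Run:
```python
from h import *
wedge('w7')
```

```text
F [-4.83  0.91 21.02] tcp [0.5421 0.1074 0.0791] t 14.9167
```

View pics/w7s.png

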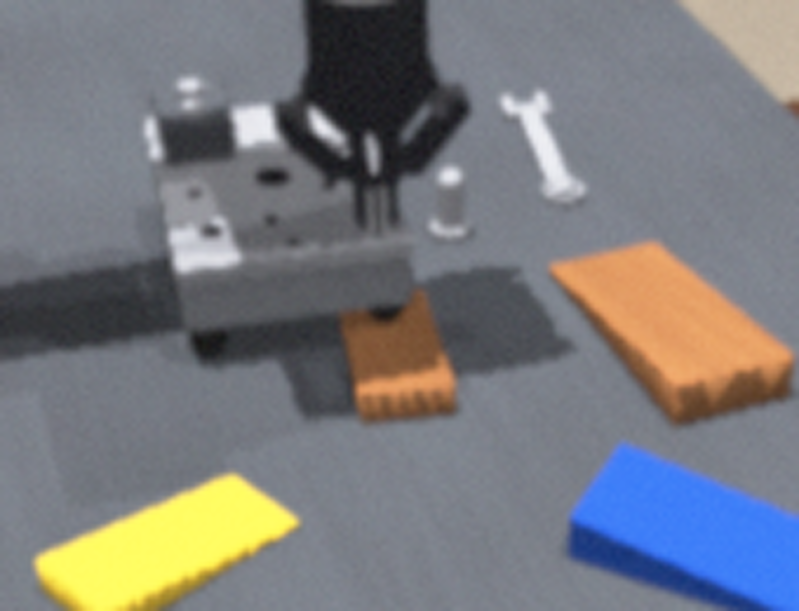

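At 21 N the corner stays at z 0.079, so there is no dip. The short foot, at crop (385,310), rests centrally on the wedge. I retreat clear.

Request:
step_arm --pt "-0.003 0.0 -0.0 0.0" --pt "-0.008 0.0 0.0 0.0" --pt "-0.02 0.0 0.0 0.0" --pt "-0.05 0.0 0.0 0.0" --pt "-0.09 0.0 0.0 0.0" --pt "-0.13 0.0 0.0 0.0" --pt "-0.16 0.0 0.0 0.0" --pt "-0.16 0.0 0.0 0.0"

```text
t: 15.58
tcp_pos: [0.5438, 0.1084, 0.2458]
tool_rot: [0.057, 0.693, -0.06, 0.716]
force: [1.2, 0.2, 0.2]
finger_gap: -0.0
```

Request:
step_arm --pt "0.0 -0.041 0.0 0.0" --pt "0.0 -0.082 0.0 0.0" --pt "0.0 -0.123 0.0 0.0" --pt "0.0 -0.164 0.0 0.0" --pt "0.0 -0.205 0.0 0.0" --pt "0.0 -0.246 0.0 0.0" --pt "0.0 -0.287 0.0 0.0" --pt "0.0 -0.329 0.0 0.0"

```text
t: 16.25
tcp_pos: [0.4887, -0.2177, 0.2455]
tool_rot: [0.057, 0.693, -0.06, 0.716]
force: [1.5, 0.4, -0.1]
finger_gap: -0.002
```

Request:
step_arm --pt "0.0 0.0 0.0 0.0" --pt "0.0 0.0 0.0 0.0" --pt "0.0 0.0 0.0 0.0"

```text
t: 16.5
tcp_pos: [0.4881, -0.2175, 0.2448]
tool_rot: [0.058, 0.694, -0.06, 0.715]
force: [-0.8, 0.3, 1.1]
finger_gap: -0.001
```

Run:
```python
from h import *
wedge('w8')
```

```text
F [ 0.29  0.48 -0.25] tcp [ 0.4885 -0.2162  0.2451] t 16.6
```

View pics/w8.png

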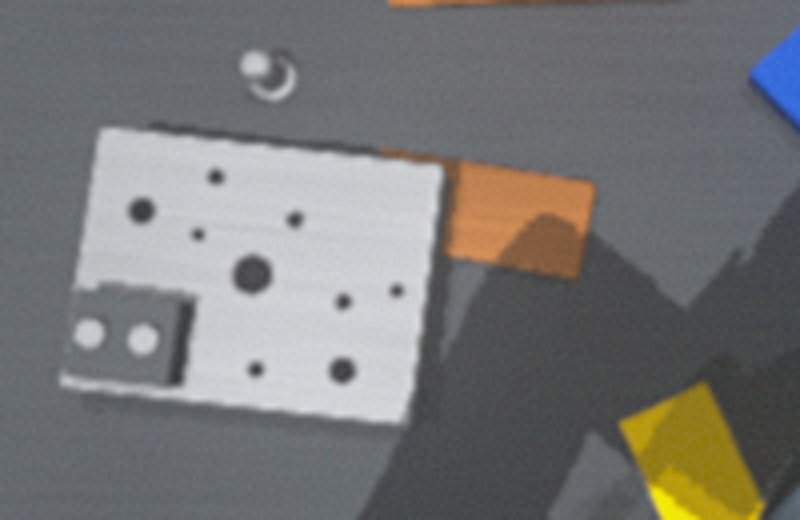

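View pics/w8s.png

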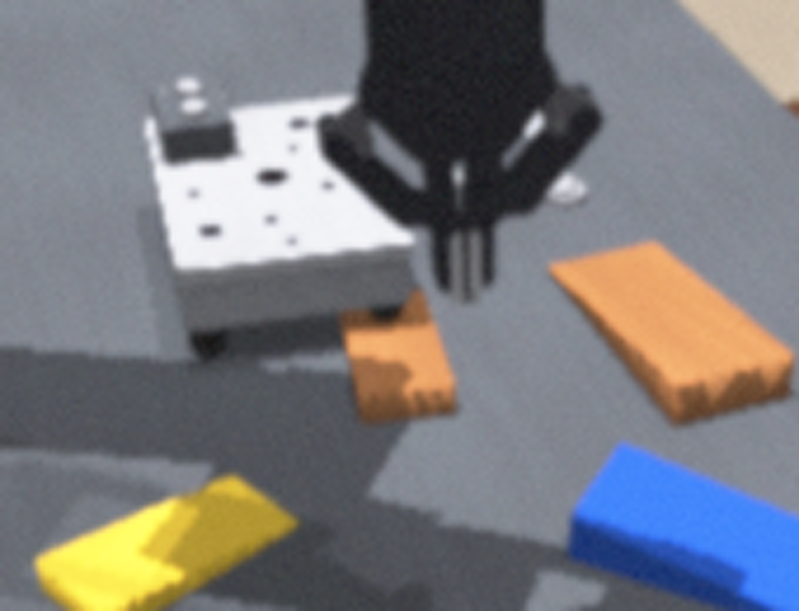

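The box is in place and level, the wedge is under the foot and unchanged by the press, and the hand is clear with the pin undisturbed.

```bash
python3 -c "
from station import manip
print(manip.sign_off())"
```

```text
the job is handed in; nothing more can be done
None
```

The box no longer rocks: the wedge is snug under the short foot. The job was handed in after about 17 s of robot time.

- **First press:** the loose corner dipped 10 mm (z 0.080 to 0.070) at about 4–6 N. It then bottomed out on the bench at 12.8 N and rocked back when released.
- **Wedge:** I nudged the small brown wedge about 11 mm sideways to line it up. Then I pushed it from its back with two fingers, along the bench, under the short foot. The push rose to about 8.4 N and the wedge stopped advancing.
- **Second press:** on the same corner, force went up to 21 N and the corner stayed at z 0.079, so it did not dip.
- **Last pictures:** the foot rests near the middle of the wedge, and the wedge did not shift after the press. The box's corners are within about 1 px (2.5 mm) of where they started. The pin is where it was and the hand is clear. The arm never worked near the bin or the spanner, but I did not measure them again at the end.

**Deviations:**
- The wedge went snug about 2–3 mm before my calculated position, which is within the calibration error.
- The hand tilted 1–2° during the moves.
- In the first press the fingertips crept a few millimetres across the plate, with up to about 5 N sideways.

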